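# Hook the tensioner spring onto its anchor post with the spring puller

### The job

Use the T-handled spring puller (the taller tool, with thin pin and round collar at its lower end) to hook the loose spring of the belt-tensioner rig onto the headed anchor post: pin into the eye at the spring's free end, stretch, and lower it so that the hook window behind the eye catches on the post under its head. Then stand the puller upright in its own stand again and let go.

Things in the scene. Friction and masses are not known exactly. Their poses are not given: they have to be found in the camera images.
- puller: Upright tool, 130 g. Origin: bottom of its pin (26 mm above bench at start), z up. Pin 8 mm dia (z 0-14), collar 26 mm dia (14-20; presses the spring down), shaft 12 mm dia, black T-bar z 74-100, 70 mm long along x, 16 mm thick along y: grip across y at z 87. Not the nut driver in the other stand (places swap): T-bar 30 mm lower, plain 17 mm thick shaft, no collar.
- puller_stand: Fixed grey block holding the puller, 64 x 64 x 40 mm high; origin at the centre of its underside on the bench. Square hole 20 x 20 mm, 32 mm deep, in the centre of its top: the pin stands in it and the collar rests on the top face, so the pin's end is 26 mm above the bench. An identical stand with the nut driver is about 15 cm away.
- pull_eye (a point): Centre of the level eye (inner dia 24 mm, wire 6 mm) at the spring's free end, 80 mm above bench. x: outward along the spring, the way to pull. Behind it the hook window, x -61 to -21, 28 mm wide, with a cross-bar at x -21 to -15 that catches the post. Pivot 141 mm behind. Stretches up to 78 mm (0.6 N + 0.75 N per 10 mm); stays level, tilts down under 1-3 N, springs back up.
- post_head (a point): Top centre of the fixed anchor post, 58 mm above bench, 24 mm ahead of the eye at start; x as the eye's. Head 14 mm dia, 6 mm high; neck 10 mm dia; dark base plate top 12 mm above bench. Over the post, the window's middle is at the post when the eye is 41 mm beyond it; hooked, the eye is 26 mm beyond and about 40 mm above bench. Not the low rubber stud 67 mm away.
There are look-alikes about, which are no part of the job. What is shaped like the puller_stand but red or turquoise is not meant.

How it is judged:
By the outcome, as a careful person would: the job done as asked, in the order asked, and still so for the second after the job is handed in, with the robot touching nothing.
It also fails if it takes over 53 s, if anything falls off the work surface, if the arm or the gripper's body presses on something with over 40 N, if the wrist force passes 120 N, or if a joint passes its speed limit or range.

### The arm

A 6-joint arm with a two-finger parallel gripper is mounted at the origin on the work surface. World frame = base frame: x ahead of the robot, y to its left, z up, the work surface at z = 0. Lengths are in m, angles in rad, forces in N, time in s.
With the tool pointing down it reaches from about 0.275 to 0.85 m from the base axis. Payload 19 kg.
Tool frame: the origin (TCP) lies midway between the tips of the shut fingers; the grasp point (between the pads) lies manip.grip_depth behind it (manip.grip_depth is the distance from the TCP to the grasp point, in m); x points along the fingers, z is the direction in which the jaws open and shut, and the axes are right-handed (so a half turn about x gives the same grasp; the last joint's range is limited). The gripper opens to 85 mm and grips with 20 to 120 N. Pads are 22 mm wide; open, the fingers measure 114 mm over their backs; the gripper's body (76 mm by 85 mm) begins 54 mm behind the grasp point. The pads swing forward as they close: fully open they stand 13 mm farther back than shut.
Start: joints at [1.05, 0.15, 1.437, -0, 1.554, -0.134], TCP at [0.217, 0.532, 0.231] pointing down, gripper open.
Joint ranges: [-2.8, 2.8], [-0.68, 2.1], [0.12, 2.68], [-1.39, 4.53], [0.16, 2.79], [-2.81, 2.81]. Speed limits (rad/s): [1.89, 1.89, 2.22, 3.01, 3.01, 3.01].

### API

Orientations are given as a unit quaternion [w, x, y, z].
In Python, from plant import manip, viewer gives the robot as it stands. The module is installed in compiled form; this text tells all that it offers.
- The arm moves only by the tool carry_out, never from a script. Its argument "commands" is a list that holds one entry, the list of rows, each a list of 7 numbers: the closure, from 0 (fully open) to 1 (shut), then the shift along the tool's x, y, z in m, then the turn, a rotation vector about the tool's x, y, z in rad. In form: [[[claw, tx, ty, tz, wx, wy, wz], ...]]. A call has 1 to 5 rows; each row shifts and turns the commanded pose from where the row before left it, along the tool's axes as they then stand; what a row does not reach is not made up. A row lasts 1/8 s, in which the tool goes at most 62.5 mm and 10.7 degrees, less where a joint would pass 70% of its speed; a pose out of reach is approached as far as the arm can. A call with a gripper value outside its range is refused whole. The fingers move at their own pace and stop on an object; "squeeze" is the grip in N (left out, the last holds). Time passes only in rows, so rows that do not move let the fingers close. It gives the time, the measured TCP pose, the force and the opening at its end, in the units of the state.
- manip.sense(): the state, without advancing time (a new reading comes with each control period).
- viewer.capture(name): name is "scene" or "top" or "wrist"; returns a dict with "color" (400x640x3 uint8, blue, green, red), "range_z" (400x640 float32, m along the optical axis (not along the pixel's ray), 0 where there is no reading), "mtx" (3x3 intrinsics, pixels), "extrinsics" (4x4, takes a point from camera to world coordinates). Camera axes: x right, y down, z forward; pixel columns grow to the right and rows downward; lengths in m; the calibration is good to about 2 mm. A picture is of the moment at which its call begins.
- manip.hand_in(): hands the job in, once; it reports no verdict.
The state is a dict: "time_s": time; "qpos": joint angles; "dq": joint speeds; "tau": joint torques, N m; "eef_pos": TCP position; "eef_rot": TCP orientation; "force": force on the tool from outside, world axes, zero at the start; "torque": the same for the moment, N m; "finger_gap": finger opening in m.
Only numpy, scipy, OpenCV 4.12 (cv2) and the standard library are available. Lean on these libraries where they do the work, as an engineer would, in place of code of your own. Each camera call takes 0.05 s, during which the arm holds its last target.

## Working session

There is one attempt and no reset: what is moved stays moved. The work goes in short steps, Python scripts to look and compute and a tool call to move; the robot and the scene stay as the last step left them, time stands still between calls to the robot, and variables do not carry over. Pictures are saved under pics/ and viewed, and the job is handed in when it is done.

Besides the shell and the picture viewer there is one more tool, called after ">>>" as name(argument=value, ...), one argument or row to a line, values as JSON. carry_out: Moves the arm, as the interface text tells. Its arguments: {"type":"object","properties":{"commands":{"type":"array"},"squeeze":{"type":"number"}},"required":["commands"]}

```bash
mkdir -p pics; python3 - <<'E'
from plant import manip, viewer
import cv2,pickle
print(manip.sense(), manip.grip_depth)
for n in ["scene","top","wrist"]:
    d=viewer.capture(n); cv2.imwrite(f"pics/{n}0.png",d["color"]); pickle.dump(d,open(f"{n}0.pkl","wb"))
    print(n,d["mtx"].tolist(),d["extrinsics"].round(4).tolist())
E
```

```text
{'time_s': 0.0, 'qpos': array([ 1.04999681e+00,  1.50966436e-01,  1.43796527e+00, -7.93833632e-06,
        1.55378712e+00, -1.33970836e-01]), 'dq': array([ 1.32550418e-03,  7.54466129e-04, -4.36373858e-05, -1.48432348e-03,
       -1.33844442e-04,  1.08105830e-03]), 'tau': array([ 1.12663616e-03, -7.13033009e+01, -5.70875645e+01, -4.23325946e-05,
        8.62520974e-03, -3.39420183e-05]), 'eef_pos': array([0.21681573, 0.53231921, 0.23071933]), 'eef_rot': array([ 0.58642618, -0.39475005,  0.58713795,  0.39439291]), 'force': array([-0.07691841, -0.97859965, -0.16070276]), 'torque': array([-0.05440346,  0.04547098, -0.0339364 ]), 'finger_gap': 0.08537528494887367} 0.0187
scene [[402.1013026926245, 0.0, 324.8334974585359], [0.0, 402.1013026926245, 197.59029839042188], [0.0, 0.0, 1.0]] [[-0.7942, 0.4891, -0.3606, 0.7567], [0.6076, 0.6334, -0.4791, 0.4737], [-0.0059, -0.5997, -0.8002, 0.6712], [0.0, 0.0, 0.0, 1.0]]
top [[433.52189372096825, 0.0, 320.8124192684475], [0.0, 433.52189372096825, 194.6347941959274], [0.0, 0.0, 1.0]] [[-0.0004, -0.9834, 0.1815, 0.3328], [-0.9998, -0.0033, -0.0201, 0.154], [0.0203, -0.1814, -0.9832, 0.9987], [0.0, 0.0, 0.0, 1.0]]
wrist [[294.41483119800785, 0.0, 320.00339955991285], [0.0, 294.41483119800785, 196.3980689554996], [0.0, 0.0, 1.0]] [[0.3774, 0.888, 0.2629, 0.1505], [0.9261, -0.3617, -0.1075, 0.5585], [-0.0004, 0.284, -0.9588, 0.3733], [0.0, 0.0, 0.0, 1.0]]
```

View pics/scene0.png

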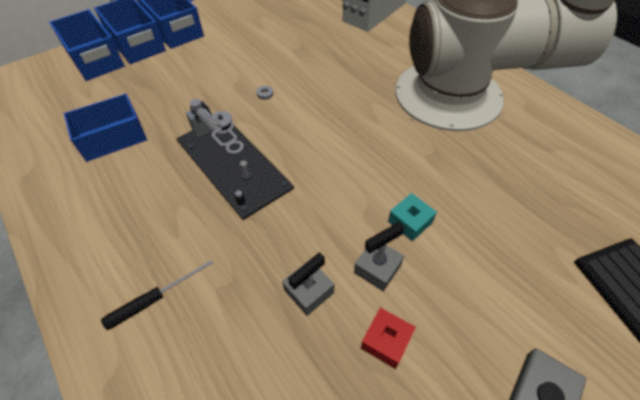

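View pics/top0.png

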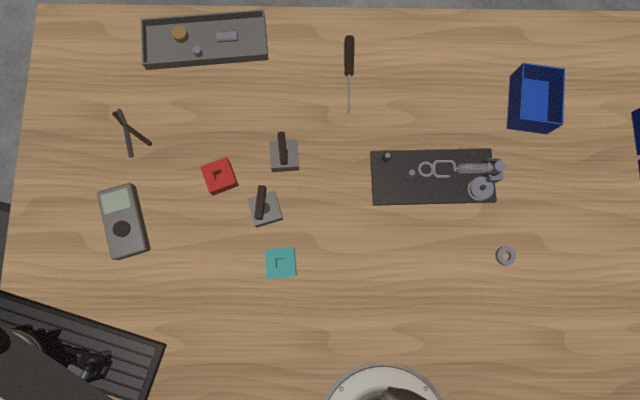

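View pics/wrist0.png

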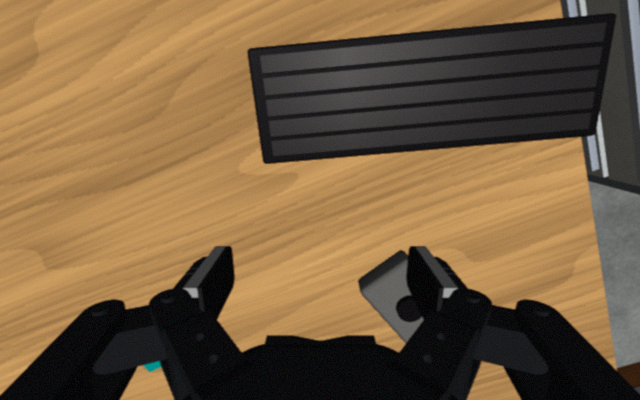

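The scene view shows the stands at (309,285) and (379,263), and the rig with the spring at about (230,150). The tool in the second stand looks taller. I'll enlarge both and measure.

```bash
cat > h.py <<'E'
import numpy as np,cv2,pickle
def load(n): return pickle.load(open(n+".pkl","rb"))
def cloud(d):
    z=d["range_z"];v,u=np.mgrid[:z.shape[0],:z.shape[1]];K=d["mtx"]
    p=np.stack([(u-K[0,2])/K[0,0]*z,(v-K[1,2])/K[1,1]*z,z],-1)
    E=d["extrinsics"];w=p@E[:3,:3].T+E[:3,3]; w[z==0]=np.nan
    return w
def ray(d,u,v,h):
    K=d["mtx"];E=d["extrinsics"];r=E[:3,:3]@np.array([(u-K[0,2])/K[0,0],(v-K[1,2])/K[1,1],1]);o=E[:3,3]
    return (o+r*(h-o[2])/r[2])
def proj(d,p):
    E=d["extrinsics"];c=E[:3,:3].T@(np.asarray(p)-E[:3,3]);q=d["mtx"]@c;return q[:2]/q[2]
E
python3 - <<'E'
from h import *
t=load("top0");s=load("scene0")
def crop(d,x,y,w,h,f,n): cv2.imwrite(n,cv2.resize(d["color"][y:y+h,x:x+w],None,fx=f,fy=f,interpolation=cv2.INTER_CUBIC))
crop(t,360,135,160,80,5,"pics/c1.png")
crop(t,235,120,80,120,5,"pics/c2.png")
crop(s,165,85,140,140,4,"pics/c3.png")
crop(s,270,180,170,140,4,"pics/c4.png")
for n,d in(("t",t),("s",s)):
    w=cloud(d)
    for (a,b,c,e) in ([(240,180,290,230),(265,125,305,175),(400,150,470,190)] if n=="t" else [(350,215,410,290),(280,250,335,310)]):
        p=w[b:e,a:c].reshape(-1,3);p=p[p[:,2]>.006]
        hi=p[p[:,2]>p[:,2].max()-.018]
        print(n,p[:,2].max(),hi.mean(0),len(hi),np.histogram(p[:,2],bins=np.arange(0,.15,.01))[0])
E
```

```text
t 0.13030278453412192 [0.47929796 0.26100612 0.12451053] 289 [  8  20  20 352 240   2   4   1   1   0  16  24 269   1]
t 0.09947449866187374 [0.60364409 0.22003345 0.09475523] 241 [ 12  29  38 368 217   0   0  13  12 232   0   0   0   0]
t 0.09381228375914286 [ 0.56168054 -0.13241082  0.08499327] 392 [ 407 1905   27    6    3   32    2   30  337   39    0    0    0    0]
s 0.12785277383189098 [0.48184976 0.26276887 0.12250379] 515 [ 59 152 167 811 357  18  21  20  18   7  89 115 398   0]
s 0.0981500484239699 [0.60605303 0.22193494 0.09275827] 530 [ 34 100 110 654 262  25  13  80 108 425   0   0   0   0]
```

```bash
ls pics
```

```text
c1.png
c2.png
c3.png
c4.png
scene0.png
top0.png
wrist0.png
```

View pics/c1.png

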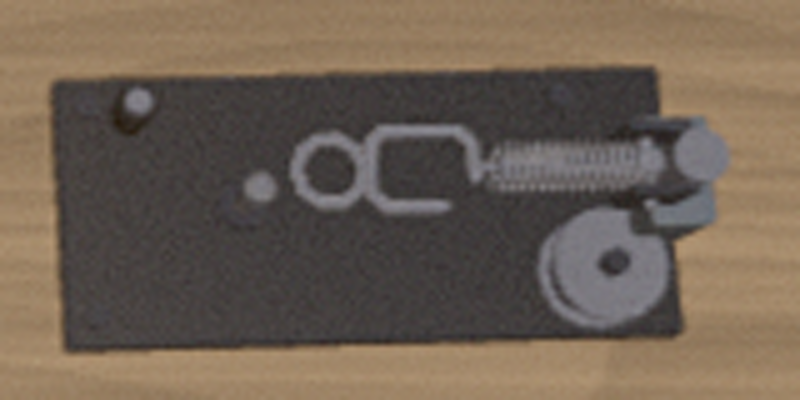

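View pics/c2.png

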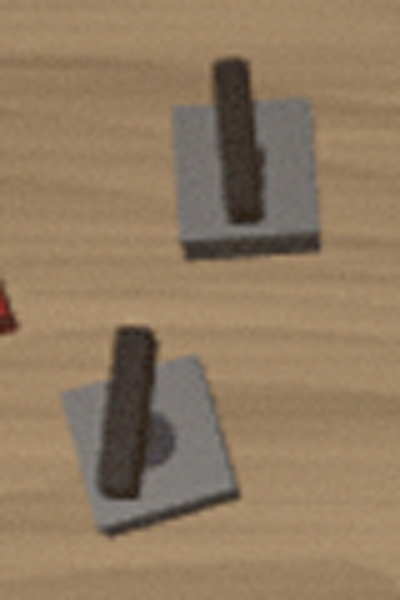

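View pics/c3.png

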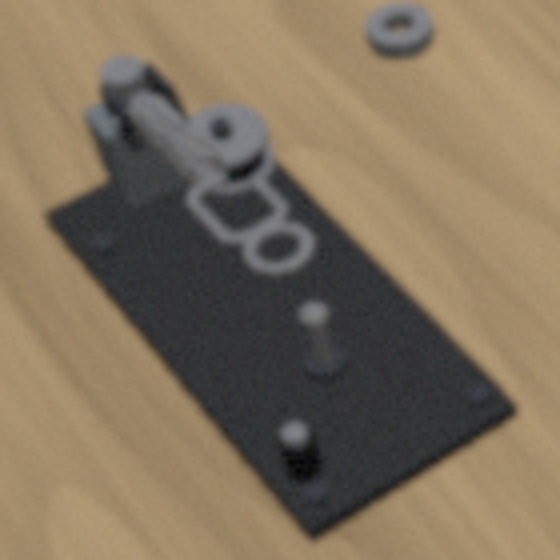

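View pics/c4.png

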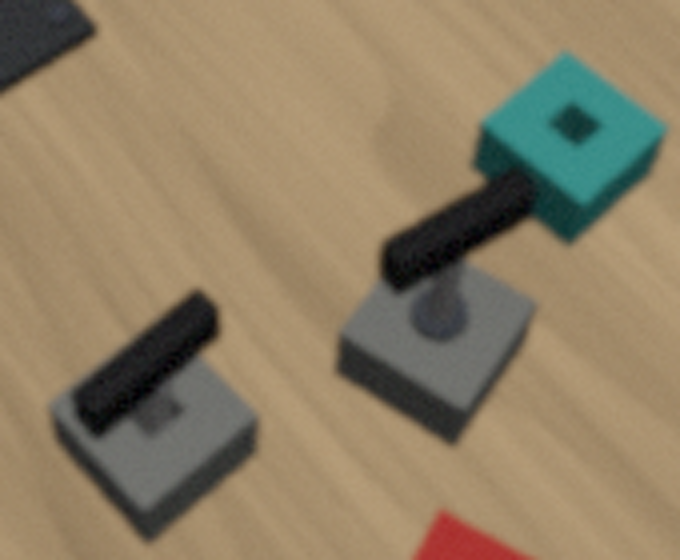

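c1 (top) shows the eye centre at full-picture pixel (425.6,168.6), the post head at (411.6,172.2), and the stud apart at (387,155). In c3 (scene) the eye is at (234.4,146.1) and the post at (242.9,162.6). c4 shows the collar on the stand near the turquoise block, so that tool is the puller.

```bash
python3 - <<'E'
from h import *
t=load("top0");s=load("scene0")
for d,e,p,pv in((t,(425.6,168.6),(411.6,172.2),(499.6,165)),(s,(234.4,146.1),(242.9,162.6),(195.4,103.5))):
    E=ray(d,*e,.080);P=ray(d,*p,.058);V=ray(d,*pv,.09)
    print("eye",E,"post",P,"piv",V,np.linalg.norm(E-P),"ang e-p",np.degrees(np.arctan2(*(P-E)[1::-1])),"v-e",np.degrees(np.arctan2(*(E-V)[1::-1])),np.linalg.norm((E-V)[:2]))
for n,d,b in(("t",t,(235,175,295,235)),("s",s,(345,210,420,295))):
    w=cloud(d);p=w[b[1]:b[3],b[0]:b[2]].reshape(-1,3)
    hi=p[p[:,2]>.117].astype(np.float32)
    if n=="s": hi=hi[hi[:,2]>.121]
    r=cv2.minAreaRect(hi[:,:2]*1000);print(n,"bar",r,np.median(hi[:,2]))
    m=hi[:,:2].mean(0);u,S,vt=np.linalg.svd(hi[:,:2]-m,full_matrices=False);print("pca",np.degrees(np.arctan2(vt[0,1],vt[0,0])))
    st=p[(p[:,2]>.035)&(p[:,2]<.047)].astype(np.float32);r=cv2.minAreaRect(st[:,:2]*1000);print("stand",r,np.median(st[:,2]))
# spring/eye cloud
    print()
w=cloud(t);p=w[145:195,400:520].reshape(-1,3)
for lo,hi in((.05,.066),(.07,.09)):
    q=p[(p[:,2]>lo)&(p[:,2]<hi)];print(len(q),q.mean(0),q.min(0),q.max(0))
e=p[(p[:,2]>.07)&(p[:,2]<.09)]; e=e[e[:,1]>-.097]; print("eye cloud",e.min(0),e.max(0))
E
```

```text
eye [ 0.56110533 -0.09433513  0.08      ] post [ 0.5581408  -0.06841574  0.058     ] piv [ 0.5674333  -0.25401188  0.09      ] 0.034126281889999076 ang e-p 96.52484975063093 v-e 92.26943746414777 0.15980208259491568
eye [ 0.55640086 -0.09676268  0.08      ] post [ 0.55852019 -0.06651512  0.058     ] piv [ 0.56287592 -0.25306843  0.09      ] 0.03746206705309667 ang e-p 85.99205861398003 v-e 92.37215874455694 0.15643981259260598
t bar ((480.097412109375, 261.7742614746094), (16.276309967041016, 69.9102554321289), 84.5239486694336) 0.12515485
pca 174.60779
stand ((501.525146484375, 271.5518798828125), (117.47337341308594, 71.37510681152344), 24.846343994140625) 0.03954272

s bar ((479.3399963378906, 260.8533935546875), (16.447799682617188, 68.75553131103516), 84.5041275024414) 0.12484836
pca -5.4716043
stand ((430.58477783203125, 243.43263244628906), (169.4220428466797, 66.75820922851562), 19.66534423828125) 0.03934162

86 [ 0.54478568 -0.17646359  0.05571383] [ 0.52166587 -0.26534259  0.05029194] [ 0.56652915 -0.06247629  0.06597742]
619 [ 0.56148985 -0.16895906  0.0834295 ] [ 0.54049524 -0.2667907   0.07004107] [ 0.58832499 -0.07613605  0.0899821 ]
eye cloud [ 0.54334397 -0.09695366  0.08150424] [ 0.57740825 -0.07613605  0.08884693]
```

```bash
cat >> h.py <<'E'
from scipy.spatial.transform import Rotation as Ro
def cur():
    from plant import manip
    s=manip.sense();q=s["eef_rot"];return s,np.array(s["eef_pos"]),Ro.from_quat([q[1],q[2],q[3],q[0]])
def goal(zang):  # tool x down, z along angle (deg)
    a=np.radians(zang);x=np.array([0,0,-1.]);z=np.array([np.cos(a),np.sin(a),0]);return Ro.from_matrix(np.stack([x,np.cross(z,x),z],1))
def go(p,zang):
    s,c,R=cur();G=goal(zang);rv=(R.inv()*G).as_rotvec()
    d=np.array(p)-c
    print("now",c.round(4),"zang",np.degrees(np.arctan2(*R.as_matrix()[1::-1,2])).round(2),"x",R.as_matrix()[:,0].round(4),"t",s["time_s"],"F",np.round(s["force"],2),"gap",s["finger_gap"])
    print("shift(start tool)",R.inv().apply(d).round(4),"shift(goal tool)",G.inv().apply(d).round(4),"rv",rv.round(4))
E
python3 - <<'E'
from h import *
s,c,R=cur();print(R.as_matrix().round(3))
go([.4797,.2615,.20],84.5);go([.4797,.2615,.20],-95.5)
E
```

```text
[[-0.    -0.926  0.377]
 [-0.001  0.377  0.926]
 [-1.     0.    -0.001]]
now [0.2168 0.5323 0.2308] zang 67.84 x [-5.e-04 -8.e-04 -1.e+00] t 0.15 F [-0.03 -0.76  0.35] gap 0.08527801865193653
shift(start tool) [ 0.0309 -0.3456 -0.1517] shift(goal tool) [ 0.0308 -0.2876 -0.2444] rv [-0.2907 -0.0009 -0.0003]
now [0.2168 0.5323 0.2308] zang 67.84 x [-5.e-04 -8.e-04 -1.e+00] t 0.15 F [-0.03 -0.76  0.35] gap 0.08527801865193653
shift(start tool) [ 0.0309 -0.3456 -0.1517] shift(goal tool) [0.0308 0.2876 0.2444] rv [ 2.8509e+00 -4.0000e-04  1.3000e-03]
```

>>> carry_out(
  commands=[
    [[0,0,0,0,-0.145,0,0],[0,0,0,0,-0.145,0,0],[0,0,-0.036,-0.03,0,0,0],[0,0,-0.036,-0.03,0,0,0],[0,0,-0.036,-0.03,0,0,0]],
  ],
  squeeze=100,
)

```text
time_s: 0.78
eef_pos: [0.3164, 0.4313, 0.2311]
eef_rot: [0.523, -0.475, 0.524, 0.475]
force: [0.2, -0.4, -0.1]
finger_gap: 0.0856
```

>>> carry_out(
  commands=[
    [[0,0,-0.036,-0.03,0,0,0],[0,0,-0.036,-0.03,0,0,0],[0,0,-0.036,-0.03,0,0,0],[0,0,-0.036,-0.03,0,0,0],[0,0,0,0,0,0,0]],
  ],
)

```text
time_s: 1.4
eef_pos: [0.4491, 0.297, 0.2308]
eef_rot: [0.524, -0.474, 0.525, 0.474]
force: [-0.0, 0.3, -0.3]
finger_gap: 0.0853
```

```bash
python3 - <<'E'
from h import *
from plant import viewer
go([.4797,.2615,.0945],84.5)
d=viewer.capture("wrist");pickle.dump(d,open("wrist1.pkl","wb"));cv2.imwrite("pics/wrist1.png",d["color"])
E
```

```text
now [0.4491 0.297  0.2308] zang 84.26 x [-4.e-04 -8.e-04 -1.e+00] t 1.4 F [-0.02  0.25 -0.29] gap 0.08527482124420134
shift(start tool) [ 0.1364 -0.0341 -0.0322] shift(goal tool) [ 0.1363 -0.0339 -0.0324] rv [-0.0042 -0.0008 -0.0003]
```

View pics/wrist1.png

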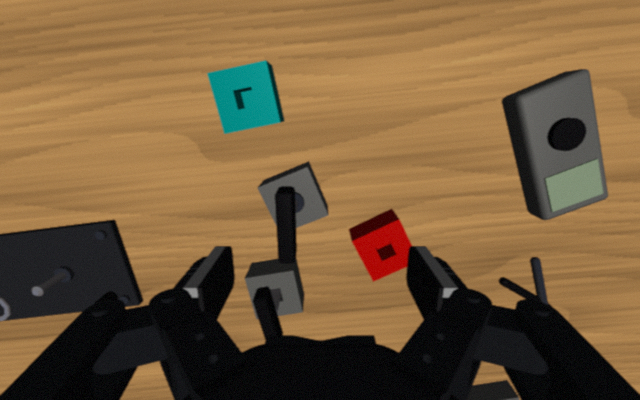

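The wrist view shows the puller's bar between the fingers' span at (287,225), and the nut driver at (268,312). Moving over the bar and down.

>>> carry_out(
  commands=[
    [[0,0,-0.034,-0.032,0,0,0],[0,0,0,0,0,0,0],[0,0.045,0,0,0,0,0],[0,0.045,0,0,0,0,0],[0,0,0,0,0,0,0]],
  ],
)

```text
time_s: 2.08
eef_pos: [0.476, 0.2644, 0.1389]
eef_rot: [0.522, -0.475, 0.525, 0.476]
force: [0.3, -0.5, 0.6]
finger_gap: 0.0853
```

```bash
python3 - <<'E'
from h import *
from plant import viewer
go([.4797,.2615,.0945],84.5)
for n in("scene","top"):
    d=viewer.capture(n);pickle.dump(d,open(n+"2.pkl","wb"));cv2.imwrite("pics/%s2.png"%n,d["color"])
cv2.imwrite("pics/s2c.png",cv2.resize(load("scene2")["color"][130:330,260:500],None,fx=3,fy=3))
E
```

```text
now [0.476  0.2644 0.1389] zang 84.52 x [-0.0051 -0.0017 -1.    ] t 2.075 F [ 0.32 -0.47  0.57] gap 0.08525845149771677
shift(start tool) [ 0.0443 -0.0042 -0.0025] shift(goal tool) [ 0.0444 -0.004  -0.0026] rv [ 0.0003 -0.0022 -0.0049]
```

View pics/s2c.png

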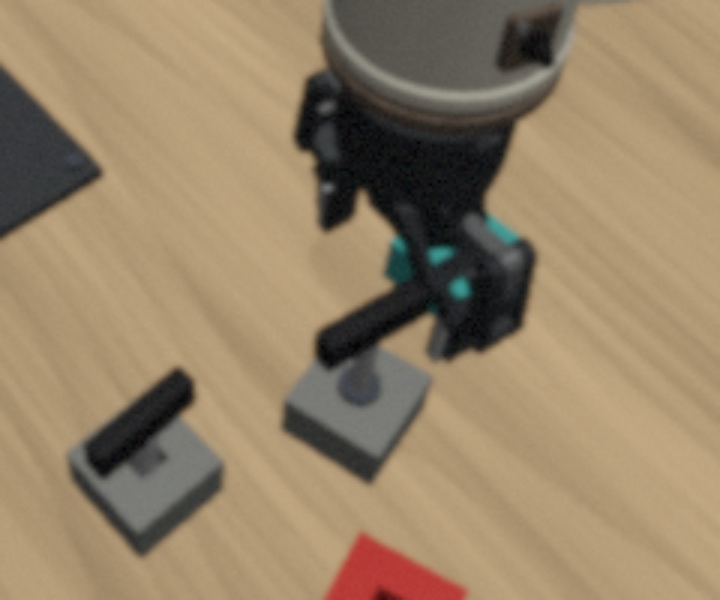

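```bash
python3 - <<'E'
from h import *
d=load("scene2")
for p in ([.476,.2644,.1389],[.476,.2644,.158],[.4797,.2615,.126],[.4449,.2649,.126],[.5145,.258,.126],[.4805,.305,.158],[.4716,.224,.158]):
    q=proj(d,p); print(p,((q-[260,130])*3).round())
E
```

```text
[0.476, 0.2644, 0.1389] [385. 298.]
[0.476, 0.2644, 0.158] [389. 277.]
[0.4797, 0.2615, 0.126] [373. 311.]
[0.4449, 0.2649, 0.126] [425. 281.]
[0.5145, 0.258, 0.126] [319. 341.]
[0.4805, 0.305, 0.158] [439. 337.]
[0.4716, 0.224, 0.158] [343. 222.]
```

The finger tips sit where the projection puts them, at crop pixels (440,350) and (335,222), with the bar between them at (373,311). Descending and gripping.

>>> carry_out(
  commands=[
    [[0,0.022,-0.004,-0.003,0,-0.002,-0.005],[0,0.023,0,0,0,0,0],[0,0,0,0,0,0,0],[1,0,0,0,0,0,0],[1,0,0,0,0,0,0]],
  ],
  squeeze=60,
)

```text
time_s: 2.8
eef_pos: [0.4826, 0.261, 0.0978]
eef_rot: [0.526, -0.476, 0.521, 0.474]
force: [0.3, -0.3, 0.7]
finger_gap: 0.0518
```

>>> carry_out(
  commands=[
    [[1,0,0,0,0,0,0],[1,0,0,0,0,0,0],[1,0,0,0,0,0,0]],
  ],
  squeeze=100,
)

```text
time_s: 3.18
eef_pos: [0.4822, 0.2607, 0.0968]
eef_rot: [0.525, -0.476, 0.522, 0.474]
force: [-1.0, -0.1, 5.1]
finger_gap: 0.0147
```

```bash
python3 - <<'E'
from h import *
go([.4797,.2615,.0945],84.5)
E
```

```text
now [0.4822 0.2607 0.0968] zang 84.46 x [ 0.0057  0.0017 -1.    ] t 3.175 F [-1.   -0.09  5.15] gap 0.014692556608053907
shift(start tool) [0.0023 0.0025 0.0005] shift(goal tool) [0.0023 0.0025 0.0005] rv [-0.0008  0.0022  0.0055]
```

>>> carry_out(
  commands=[
    [[1,-0.015,0,0,0,0,0],[1,-0.035,0,0,0,0,0],[1,-0.04,0,0,0,0,0],[1,0,0,0,-0.131,0.002,0.005],[1,0,0,0,0,0,0]],
  ],
)

```text
time_s: 3.8
eef_pos: [0.4816, 0.2605, 0.1871]
eef_rot: [-0.492, 0.509, -0.491, -0.508]
force: [0.3, -0.5, -1.3]
finger_gap: 0.0148
```

```bash
python3 - <<'E'
from h import *
from plant import viewer
go([.5625,-.0945,.187],92)
for n in("scene","top"):
    d=viewer.capture(n);pickle.dump(d,open(n+"3.pkl","wb"))
cv2.imwrite("pics/s3c.png",cv2.resize(load("scene3")["color"][100:300,260:500],None,fx=3,fy=3))
E
```

```text
now [0.4816 0.2605 0.1871] zang 91.94 x [ 8.e-04 -2.e-04 -1.e+00] t 3.8 F [ 0.28 -0.53 -1.35] gap 0.014824707251681422
shift(start tool) [ 2.000e-04 -6.890e-02 -3.575e-01] shift(goal tool) [ 1.000e-04 -6.850e-02 -3.576e-01] rv [-0.0011 -0.0002  0.0008]
```

View pics/s3c.png

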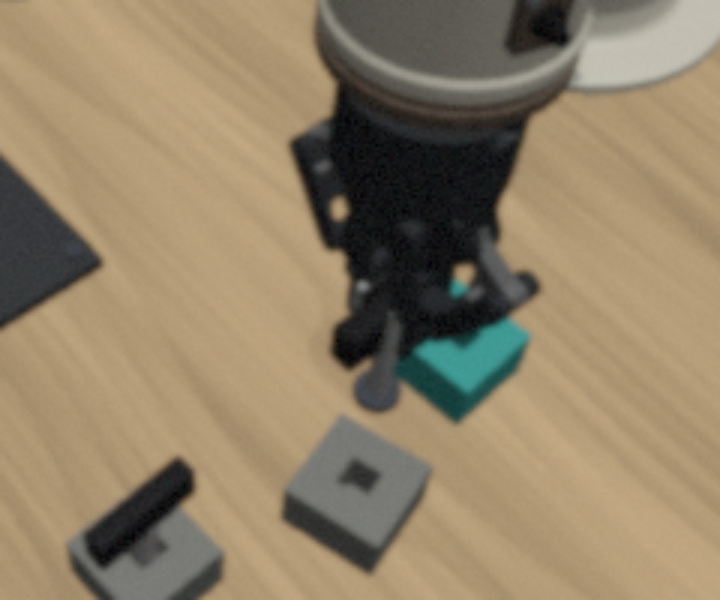

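The puller is lifted upright: collar centre at scene pixel (385.7,230.7), and the stand is now free with its hole at (380,259).

```bash
python3 - <<'E'
from h import *
s=load("scene3");t=load("top3")
print("collar",ray(s,385.7,230.7,.133),"hole",ray(s,380,259,.04))
w=cloud(s);p=w[200:245,360:410].reshape(-1,3);p=p[(p[:,2]>.12)&(p[:,2]<.142)];print(len(p),p.min(0),p.max(0))
x,y,ww,h=235,170,70,60
cv2.imwrite("pics/t3c.png",cv2.resize(t["color"][y:y+h,x:x+ww],None,fx=8,fy=8,interpolation=cv2.INTER_CUBIC))
E
```

```text
collar [0.47790559 0.26178025 0.133     ] hole [0.47745706 0.26231017 0.04      ]
153 [0.46494833 0.2467539  0.12870087] [0.49068448 0.27309866 0.14187906]
```

View pics/t3c.png

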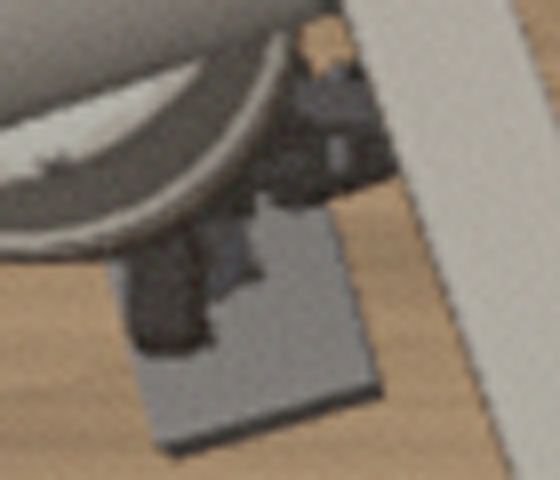

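>>> carry_out(
  commands=[
    [[1,0,-0.0085,-0.045,0,0,0],[1,0,-0.0085,-0.045,0,0,0],[1,0,-0.0085,-0.045,0,0,0],[1,0,-0.0085,-0.045,0,0,0],[1,0,-0.0085,-0.045,0,0,0]],
  ],
)

```text
time_s: 4.53
eef_pos: [0.5316, 0.0356, 0.1861]
eef_rot: [0.492, -0.508, 0.492, 0.508]
force: [0.6, -0.2, -0.6]
finger_gap: 0.0145
```

>>> carry_out(
  commands=[
    [[1,0,-0.0085,-0.045,0,0,0],[1,0,-0.0085,-0.045,0,0,0],[1,0,-0.009,-0.043,0,0,0],[1,0,0,0,0,0,0],[1,0,0,0,0,0,0]],
  ],
)

```text
time_s: 5.15
eef_pos: [0.5619, -0.0947, 0.186]
eef_rot: [0.492, -0.508, 0.492, 0.508]
force: [-0.7, 0.2, -1.6]
finger_gap: 0.0146
```

```bash
python3 - <<'E'
from h import *
from plant import viewer
go([.5625,-.095,.150],92)
for n in("scene","top","wrist"):
    d=viewer.capture(n);pickle.dump(d,open(n+"4.pkl","wb"))
cv2.imwrite("pics/s4c.png",cv2.resize(load("scene4")["color"][50:230,130:330],None,fx=4,fy=4,interpolation=cv2.INTER_CUBIC))
cv2.imwrite("pics/w4.png",load("wrist4")["color"])
E
```

```text
now [ 0.5619 -0.0947  0.186 ] zang 91.86 x [-8.e-04  1.e-04 -1.e+00] t 5.15 F [-0.75  0.22 -1.58] gap 0.014622092795067819
shift(start tool) [ 0.036  -0.0006 -0.0004] shift(goal tool) [ 0.036  -0.0005 -0.0003] rv [-0.0025  0.0001 -0.0008]
```

View pics/s4c.png

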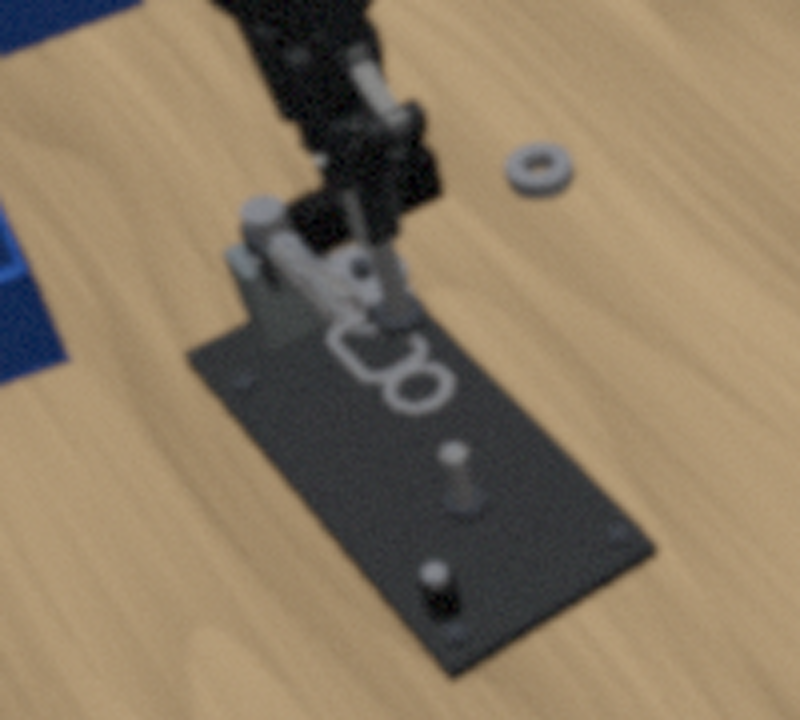

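View pics/w4.png

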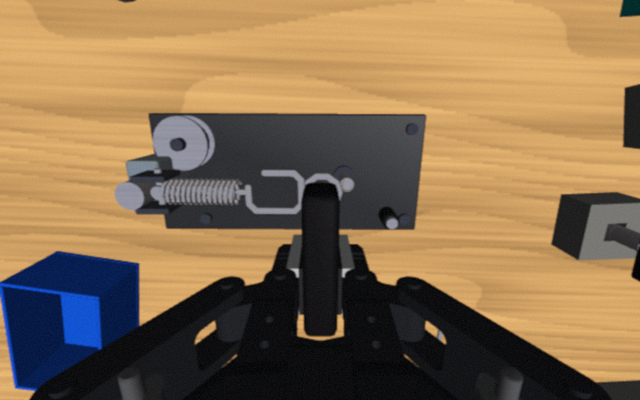

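Scene crop: the collar is at pixel (229.6,127.6), above and short of the eye at (234.6,146.3). I'll compare them at their heights within the one camera.

```bash
python3 - <<'E'
from h import *
s=load("scene4");w=load("wrist4")
print("collar",ray(s,229.6,127.6,.132),"eye",ray(s,234.6,146.3,.08),"post",ray(s,242.9,162.6,.058))
q=cloud(s)[110:140,215:250].reshape(-1,3);p=q[(q[:,2]>.12)&(q[:,2]<.142)&(q[:,1]>-.12)];print(len(p),p.min(0),p.max(0))
# eye cloud scene
q=cloud(s)[135:160,215:260].reshape(-1,3);p=q[(q[:,2]>.07)&(q[:,2]<.09)];print("eye",len(p),p.min(0),p.max(0))
q=cloud(s)[155:180,232:255].reshape(-1,3);p=q[(q[:,2]>.052)&(q[:,2]<.066)];print("posthead",len(p),p.min(0),p.max(0),p.mean(0))
q=cloud(w)[160:215,255:340].reshape(-1,3);p=q[(q[:,2]>.07)&(q[:,2]<.095)];print("eye wrist",len(p),p.min(0),p.max(0))
q=cloud(w)[170:200,338:360].reshape(-1,3);p=q[(q[:,2]>.05)&(q[:,2]<.066)];print("post wrist",len(p),p.min(0),p.max(0),p.mean(0))
E
```

```text
collar [ 0.55663306 -0.0955588   0.132     ] eye [ 0.55636018 -0.09601969  0.08      ] post [ 0.55852019 -0.06651512  0.058     ]
105 [ 0.54498495 -0.10646161  0.12046311] [ 0.5700704  -0.08200949  0.14097232]
eye 188 [ 0.54010617 -0.14465868  0.07923984] [ 0.57987766 -0.07510504  0.08668329]
posthead 29 [ 0.55208544 -0.07370583  0.05249038] [ 0.56510244 -0.06246049  0.05905172] [ 0.5590058  -0.06782611  0.05574329]
eye wrist 1012 [ 0.54046266 -0.15219167  0.08024249] [ 0.58046314 -0.0788426   0.08734742]
post wrist 164 [ 0.5518448  -0.07619945  0.0515477 ] [ 0.56551598 -0.06256659  0.05998334] [ 0.5579691  -0.06963881  0.05672527]
```

Collar and eye agree to within 1 mm. Lowering the pin into the eye.

>>> carry_out(
  commands=[
    [[1,0.015,0,0,0,0,0],[1,0.015,0,0,0,0,0],[1,0.012,0,0,0,0,0],[1,0,0,0,0,0,0],[1,0,0,0,0,0,0]],
  ],
)

```text
time_s: 5.92
eef_pos: [0.5624, -0.095, 0.1447]
eef_rot: [-0.491, 0.509, -0.491, -0.508]
force: [0.5, 0.5, -1.4]
finger_gap: 0.0143
```

```bash
python3 - <<'E'
from h import *
from plant import viewer
go([.5625,-.095,.142],92)
for n in("scene","wrist"):
    d=viewer.capture(n);pickle.dump(d,open(n+"5.pkl","wb"))
cv2.imwrite("pics/s5c.png",cv2.resize(load("scene5")["color"][90:190,180:290],None,fx=6,fy=6,interpolation=cv2.INTER_CUBIC))
E
```

```text
now [ 0.5624 -0.095   0.1447] zang 91.96 x [ 4.e-04 -5.e-04 -1.e+00] t 5.925 F [ 0.55  0.48 -1.42] gap 0.014304669125542034
shift(start tool) [ 0.0027 -0.0001  0.    ] shift(goal tool) [ 0.0027 -0.0001  0.    ] rv [-0.0007 -0.0005  0.0004]
```

View pics/s5c.png

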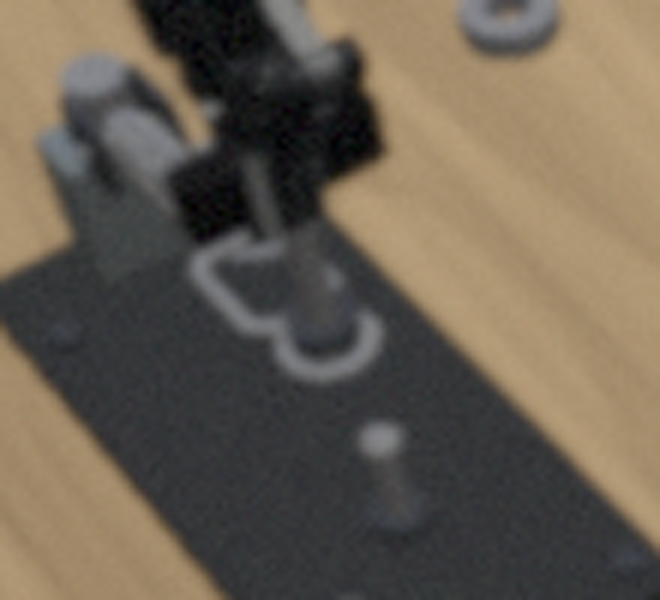

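The pin is in the eye: collar at crop (320,320) over the ring, post ahead at (380,440). Lowering 3 mm more, then starting the pull.

>>> carry_out(
  commands=[
    [[1,0.003,0,0,0,0,0],[1,0,0,0.01,0,0,0],[1,0,0,0.01,0,0,0],[1,0,0,0.01,0,0,0],[1,0,0,0,0,0,0]],
  ],
)

```text
time_s: 6.65
eef_pos: [0.5612, -0.0641, 0.1416]
eef_rot: [-0.491, 0.509, -0.491, -0.509]
force: [0.4, -1.0, -1.2]
finger_gap: 0.0142
```

```bash
python3 - <<'E'
from h import *
from plant import viewer
go([.560,-.020,.142],92)
for n in("scene","wrist"):
    d=viewer.capture(n);pickle.dump(d,open(n+"6.pkl","wb"))
cv2.imwrite("pics/s6c.png",cv2.resize(load("scene6")["color"][90:190,180:290],None,fx=6,fy=6,interpolation=cv2.INTER_CUBIC))
E
```

```text
now [ 0.5612 -0.0641  0.1416] zang 92.03 x [ 3.e-04 -6.e-04 -1.e+00] t 6.65 F [ 0.43 -0.97 -1.2 ] gap 0.014243204251233058
shift(start tool) [-0.0005 -0.0003  0.0442] shift(goal tool) [-0.0004 -0.0003  0.0442] rv [ 0.0005 -0.0006  0.0002]
```

View pics/s6c.png

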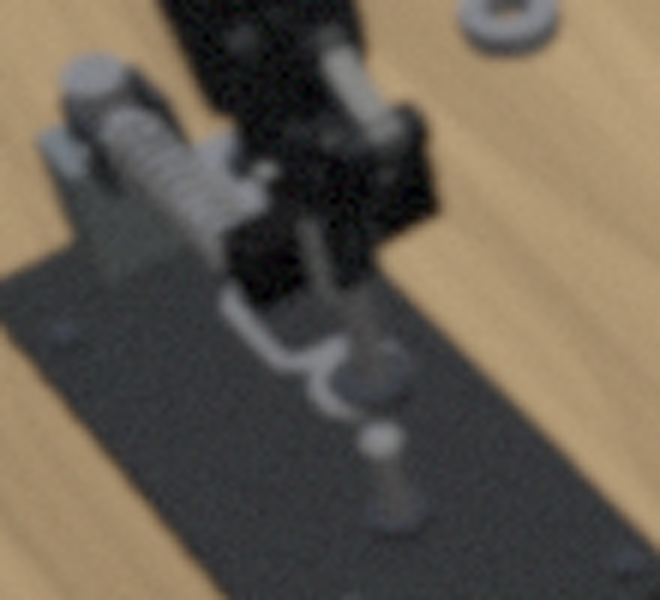

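The eye follows the pin and the ring is hooked around the collar at crop (360,370), with the spring stretching. I'll pull the rest of the way.

>>> carry_out(
  commands=[
    [[1,0,0,0.012,0,0,0],[1,0,0,0.012,0,0,0],[1,0,0,0.011,0,0,0],[1,0,0,0.01,0,0,0],[1,0,0,0,0,0,0]],
  ],
)

```text
time_s: 7.38
eef_pos: [0.5596, -0.0193, 0.1415]
eef_rot: [-0.491, 0.509, -0.491, -0.509]
force: [-0.5, -5.3, -1.3]
finger_gap: 0.0146
```

```bash
python3 - <<'E'
from h import *
from plant import viewer
go([.560,-.020,.142],92)
for n in("scene","wrist"):
    d=viewer.capture(n);pickle.dump(d,open(n+"7.pkl","wb"))
cv2.imwrite("pics/s7c.png",cv2.resize(load("scene7")["color"][90:190,180:290],None,fx=6,fy=6,interpolation=cv2.INTER_CUBIC))
cv2.imwrite("pics/w7.png",load("wrist7")["color"])
E
```

```text
now [ 0.5596 -0.0193  0.1415] zang 92.02 x [ 1.e-04 -7.e-04 -1.e+00] t 7.375 F [-0.53 -5.32 -1.31] gap 0.01461425726001092
shift(start tool) [-0.0005 -0.0003 -0.0007] shift(goal tool) [-0.0005 -0.0003 -0.0007] rv [ 0.0003 -0.0007  0.0001]
```

View pics/s7c.png

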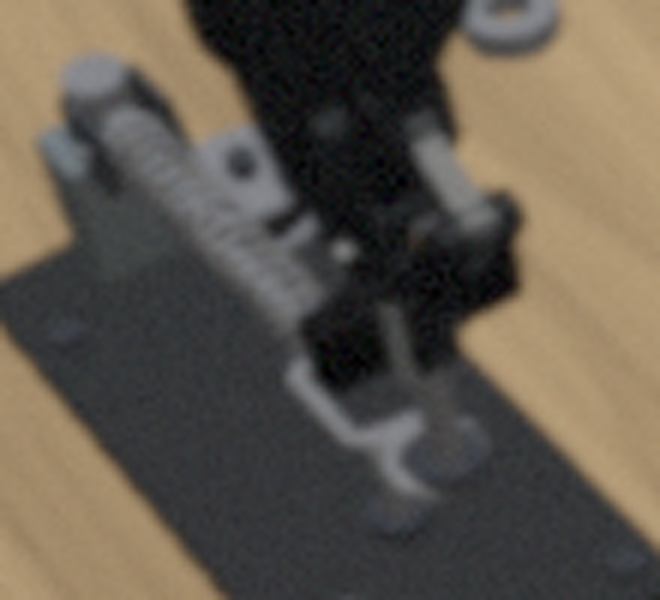

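View pics/w7.png

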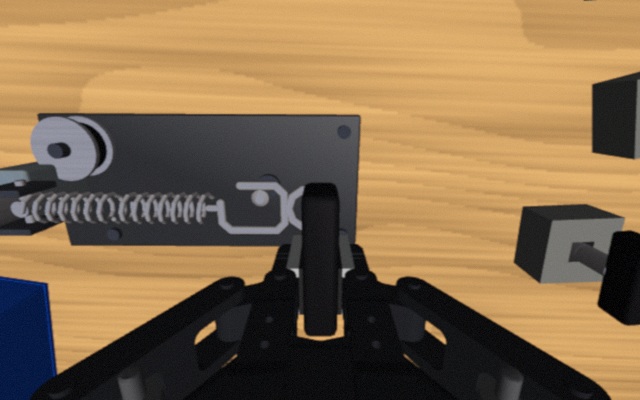

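The post head at wrist pixel (260,197) shows inside the window, whose rails are at rows 187 and 230 and whose ends are at columns 219 and 286. Checking with parallax.

```bash
python3 - <<'E'
from h import *
w=load("wrist7")
P=ray(w,260,197,.058);print("post",P)
for u,v in((250,187),(250,230),(219,210),(285,210)): print((u,v),(ray(w,u,v,.081)-P)[:2].round(4))
c=cloud(w);q=c[175:240,205:330].reshape(-1,3);p=q[(q[:,2]>.07)&(q[:,2]<.1)];print(p.min(0),p.max(0))
# direct rows: x of rails
for col in (235,240,250,262,270):
    r=c[180:240,col];m=(r[:,2]>.072)&(r[:,2]<.1);print(col,r[m][:,0].round(4),r[m][:,1].mean().round(4))
q=c[185:208,250:272].reshape(-1,3);p=q[(q[:,2]>.05)&(q[:,2]<.066)];print("post",p.mean(0),p.min(0),p.max(0))
E
python3 - <<'E'
import sys;sys.path.insert(0,'.')
from h import *
import os;os.chdir('.')
cv2.imwrite("pics/w7c.png",cv2.resize(load("wrist7")["color"][165:245,190:340],None,fx=5,fy=5,interpolation=cv2.INTER_CUBIC))
E
```

```text
post [ 0.5571601  -0.06912344  0.058     ]
(250, 187) [-0.0142 -0.0023]
(250, 230) [ 0.0189 -0.0034]
(219, 210) [ 0.0039 -0.0255]
(285, 210) [0.0022 0.0226]
[ 0.53813497 -0.10827929  0.07079288] [ 0.57819215 -0.03284182  0.08636773]
235 [0.5725 0.574  0.5733 0.574  0.5753 0.5762 0.5768 0.5781] -0.0829
240 [0.5388 0.5398 0.5399 0.5408 0.5416 0.5422 0.5431 0.5442 0.5726 0.573
 0.574  0.5744 0.5749 0.5763 0.5764 0.5774] -0.0785
250 [0.5386 0.5395 0.5397 0.5407 0.5416 0.542  0.5429 0.5441 0.5728 0.5731
 0.5736 0.5741 0.5748 0.575  0.5762 0.5776] -0.0714
262 [0.5389 0.5392 0.5398 0.54   0.5409 0.5417 0.5428 0.5434 0.5726 0.5729
 0.5734 0.5731 0.5744 0.5753 0.5761 0.5768] -0.0627
270 [0.5383 0.5389 0.5396 0.5404 0.5406 0.5414 0.5423 0.5435 0.5727 0.5723
 0.5729 0.5736 0.5738 0.5747 0.5757 0.5765] -0.057
post [ 0.55782353 -0.06901358  0.05665875] [ 0.55187041 -0.07625989  0.05108753] [ 0.56492829 -0.0626507   0.05944601]
```

View pics/w7c.png

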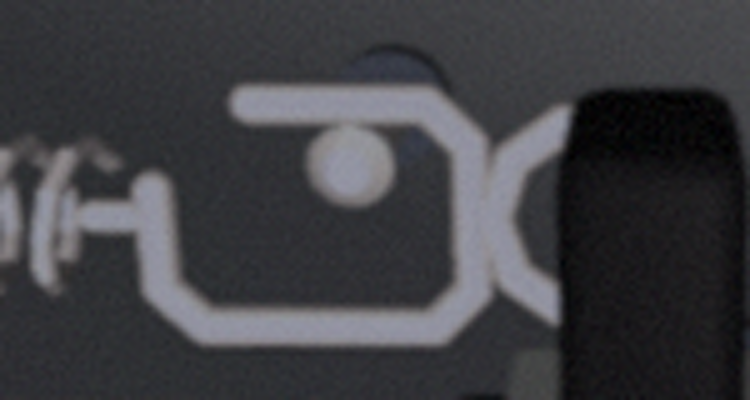

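The window is centred on the post: rails at x 0.544 to 0.5725 against the post at 0.5578, with about 12 mm of clearance fore and aft. Pressing down.

>>> carry_out(
  commands=[
    [[1,0.01,0,0,0,0,0],[1,0.01,0,0,0,0,0],[1,0.008,0,0,0,0,0],[1,0,0,0,0,0,0]],
  ],
)

```text
time_s: 7.98
eef_pos: [0.5595, -0.0203, 0.1129]
eef_rot: [0.491, -0.508, 0.492, 0.508]
force: [0.2, -5.0, 0.2]
finger_gap: 0.0146
```

```bash
python3 - <<'E'
from h import *
from plant import viewer
go([.560,-.020,.098],92)
for n in("scene","wrist"):
    d=viewer.capture(n);pickle.dump(d,open(n+"8.pkl","wb"))
cv2.imwrite("pics/s8c.png",cv2.resize(load("scene8")["color"][90:190,180:290],None,fx=6,fy=6,interpolation=cv2.INTER_CUBIC))
cv2.imwrite("pics/w8c.png",cv2.resize(load("wrist8")["color"][165:265,190:350],None,fx=4,fy=4,interpolation=cv2.INTER_CUBIC))
E
```

```text
now [ 0.5595 -0.0203  0.1129] zang 91.95 x [-7.e-04 -7.e-04 -1.e+00] t 7.975 F [ 0.21 -5.01  0.24] gap 0.014612075118830123
shift(start tool) [ 0.0149 -0.0006  0.0003] shift(goal tool) [ 0.0149 -0.0005  0.0003] rv [-0.0008 -0.0006 -0.0007]
```

View pics/s8c.png

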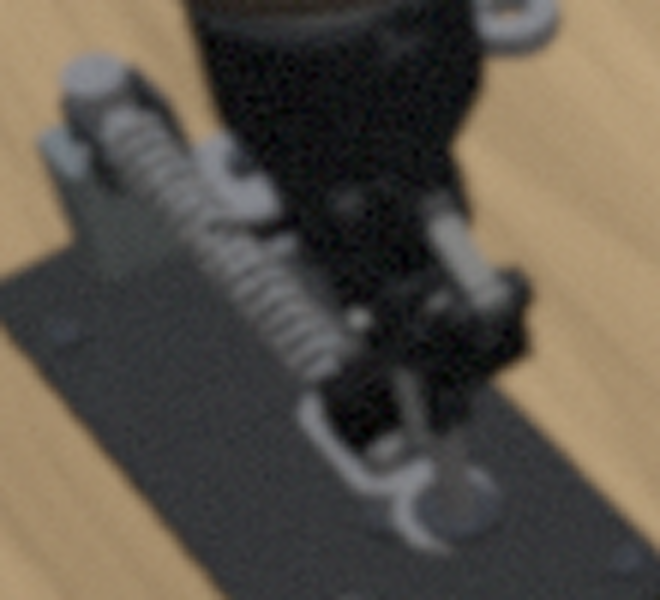

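View pics/w8c.png

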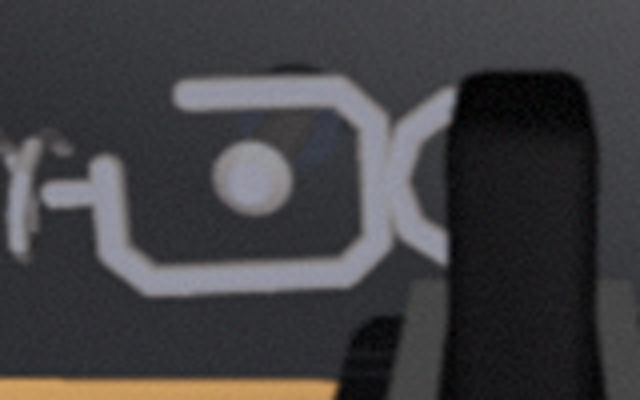

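The post is in the middle of the window, at crop (252,180), and the spring is tilting down. Lowering the remaining 16 mm.

>>> carry_out(
  commands=[
    [[1,0.008,0,0,0,0,0],[1,0.008,0,0,0,0,0],[1,0,0,0,0,0,0],[1,0,0,0,0,0,0]],
  ],
)

```text
time_s: 8.57
eef_pos: [0.5598, -0.0203, 0.0975]
eef_rot: [-0.491, 0.509, -0.492, -0.508]
force: [0.3, -5.4, 0.2]
finger_gap: 0.015
```

```bash
python3 - <<'E'
from h import *
from plant import viewer
go([.560,-.020,.098],92)
for n in("scene","wrist"):
    d=viewer.capture(n);pickle.dump(d,open(n+"9.pkl","wb"))
c=cloud(load("wrist9"))[165:270,190:360]
m=(c[...,2]>.03)&(c[...,2]<.075)&(np.abs(c[...,0]-.558)<.025)
for y0 in np.arange(-.13,-.01,.008):
    k=m&(abs(c[...,1]-y0)<.004); 
    if k.sum(): print(y0.round(3),k.sum(),c[k][:,2].min().round(4),np.median(c[k][:,2]).round(4),c[k][:,2].max().round(4), c[k][:,0].min().round(4),c[k][:,0].max().round(4))
cv2.imwrite("pics/w9c.png",cv2.resize(load("wrist9")["color"][165:265,190:350],None,fx=4,fy=4,interpolation=cv2.INTER_CUBIC))
E
```

```text
now [ 0.5598 -0.0203  0.0975] zang 91.96 x [ 3.e-04 -8.e-04 -1.e+00] t 8.575 F [ 0.32 -5.44  0.22] gap 0.014991561583380586
shift(start tool) [-0.0005 -0.0002  0.0003] shift(goal tool) [-0.0005 -0.0002  0.0003] rv [-0.0007 -0.0008  0.0002]
-0.114 16 0.0461 0.0482 0.0498 0.5529 0.5618
-0.106 125 0.0463 0.0622 0.0664 0.5481 0.5705
-0.098 223 0.0449 0.0563 0.0665 0.548 0.5678
-0.09 310 0.0506 0.0544 0.0567 0.5519 0.5783
-0.082 129 0.048 0.0525 0.0555 0.5389 0.5787
-0.074 376 0.0305 0.0519 0.0594 0.5383 0.5784
-0.066 514 0.0302 0.0504 0.059 0.5379 0.5779
-0.058 210 0.0445 0.0481 0.0501 0.5376 0.5774
-0.05 361 0.0433 0.0462 0.0491 0.5379 0.577
-0.042 361 0.0403 0.0452 0.0475 0.5427 0.5708
-0.034 116 0.0395 0.0437 0.0455 0.5399 0.5736
```

View pics/w9c.png

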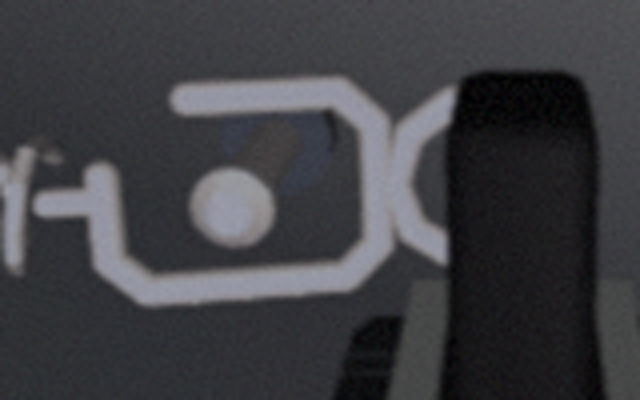

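The cross-bar top is at about 0.048, below the head's underside at 0.052. I'll press 2 mm lower and ease back.

>>> carry_out(
  commands=[
    [[1,0.002,0,0,0,0,0],[1,0,0,-0.006,0,0,0],[1,0,0,-0.006,0,0,0],[1,0,0,-0.006,0,0,0],[1,0,0,0,0,0,0]],
  ],
)

```text
time_s: 9.3
eef_pos: [0.5605, -0.0383, 0.0955]
eef_rot: [-0.492, 0.508, -0.491, -0.508]
force: [1.4, -1.6, 1.7]
finger_gap: 0.0144
```

```bash
python3 - <<'E'
from h import *
from plant import viewer
go([.560,-.043,.098],92)
for n in("scene","wrist"):
    d=viewer.capture(n);pickle.dump(d,open(n+"10.pkl","wb"))
cv2.imwrite("pics/w10c.png",cv2.resize(load("wrist10")["color"][165:265,190:350],None,fx=4,fy=4,interpolation=cv2.INTER_CUBIC))
cv2.imwrite("pics/s10c.png",cv2.resize(load("scene10")["color"][90:190,180:290],None,fx=6,fy=6,interpolation=cv2.INTER_CUBIC))
E
```

```text
now [ 0.5605 -0.0383  0.0955] zang 91.93 x [ 5.e-04 -1.e-04 -1.e+00] t 9.3 F [ 1.38 -1.56  1.73] gap 0.014358436468154897
shift(start tool) [-0.0025  0.0006 -0.0047] shift(goal tool) [-0.0025  0.0006 -0.0047] rv [-0.0013 -0.0001  0.0005]
```

View pics/w10c.png

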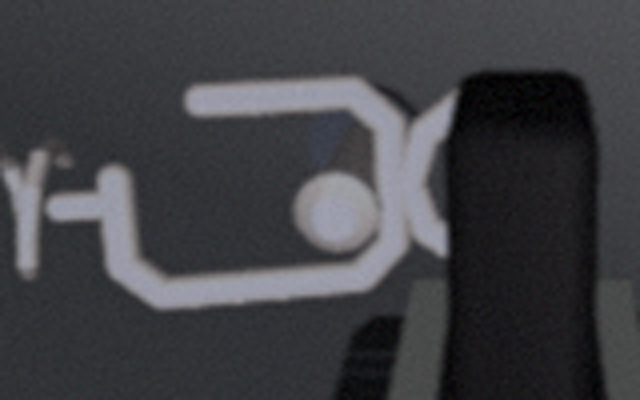

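View pics/s10c.png

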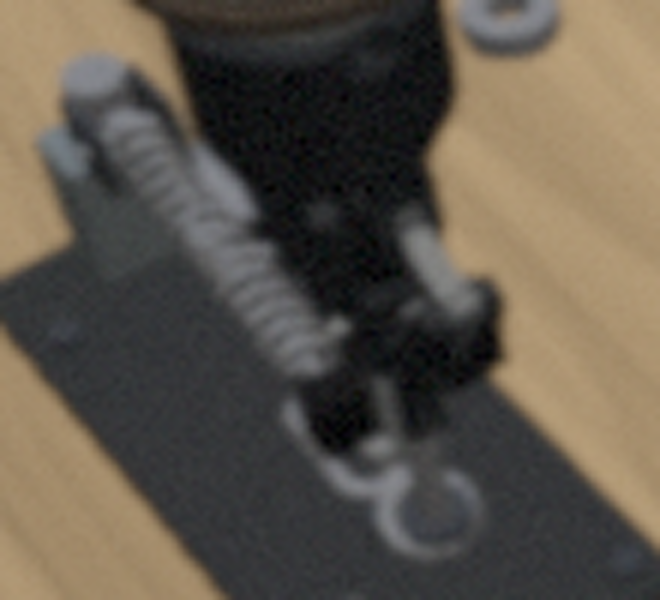

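The cross-bar has caught on the neck, with the head overlapping it at crop (335,215), and the pull force fell from 5.4 N to about 1.6 N. I'll centre the pin in the eye and lift it out.

>>> carry_out(
  commands=[
    [[1,0,0,-0.004,0,0,0],[1,-0.006,0,0,0,0,0],[1,-0.012,0,0,0,0,0],[1,-0.012,0,0,0,0,0],[1,0,0,0,0,0,0]],
  ],
)

```text
time_s: 10.02
eef_pos: [0.5609, -0.0421, 0.1268]
eef_rot: [-0.492, 0.509, -0.491, -0.508]
force: [-0.4, -0.8, -1.2]
finger_gap: 0.0146
```

```bash
python3 - <<'E'
from h import *
from plant import viewer
go([.560,-.043,.18],92)
for n in("scene","wrist"):
    d=viewer.capture(n);pickle.dump(d,open(n+"11.pkl","wb"))
cv2.imwrite("pics/w11c.png",cv2.resize(load("wrist11")["color"][165:265,190:350],None,fx=4,fy=4,interpolation=cv2.INTER_CUBIC))
cv2.imwrite("pics/s11c.png",cv2.resize(load("scene11")["color"][90:190,180:290],None,fx=6,fy=6,interpolation=cv2.INTER_CUBIC))
E
```

```text
now [ 0.5609 -0.0421  0.1268] zang 91.96 x [ 2.1e-03 -9.0e-04 -1.0e+00] t 10.025 F [-0.43 -0.8  -1.16] gap 0.014577628843795418
shift(start tool) [-0.0532  0.0009 -0.0009] shift(goal tool) [-0.0532  0.001  -0.0008] rv [-0.0007 -0.001   0.002 ]
```

View pics/w11c.png

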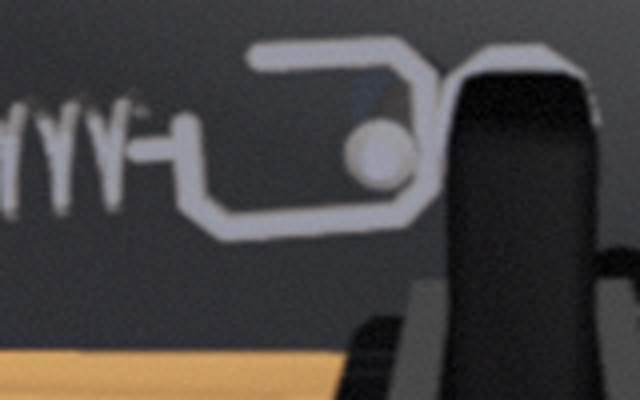

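View pics/s11c.png

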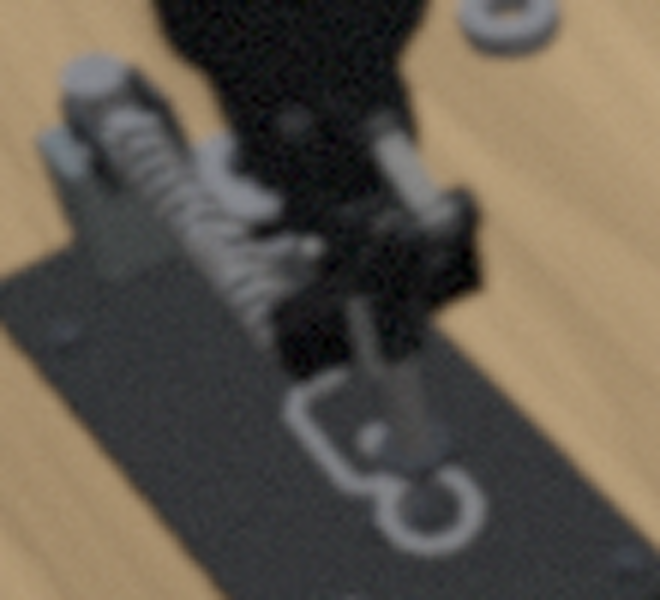

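The spring is hooked: the window's cross-bar is held under the head at wrist crop (380,155), the eye stayed low, and the pin is free. Going back to the stand.

>>> carry_out(
  commands=[
    [[1,-0.03,0,0,0,0,0],[1,-0.03,0,0,0,0,0],[1,0,0.0098,0.0436,0,0,0],[1,0,0.0098,0.0436,0,0,0],[1,0,0.0098,0.0436,0,0,0]],
  ],
)

```text
time_s: 10.75
eef_pos: [0.5259, 0.0889, 0.1849]
eef_rot: [0.491, -0.508, 0.492, 0.508]
force: [0.7, -0.5, -0.4]
finger_gap: 0.0146
```

>>> carry_out(
  commands=[
    [[1,0,0.0098,0.0436,0,0,0],[1,0,0.0098,0.0436,0,0,0],[1,0,0.0098,0.0436,0,0,0],[1,0,0.0098,0.0436,0,0,0],[1,0,0,0,0.131,0,0]],
  ],
)

```text
time_s: 11.38
eef_pos: [0.4802, 0.2631, 0.1847]
eef_rot: [0.523, -0.475, 0.524, 0.476]
force: [-0.0, 0.3, -1.7]
finger_gap: 0.0145
```

>>> carry_out(
  commands=[
    [[1,0,0,0,0,0,0]],
  ],
)

```text
time_s: 11.5
eef_pos: [0.4811, 0.261, 0.1848]
eef_rot: [0.523, -0.476, 0.524, 0.476]
force: [-0.1, -0.1, -1.8]
finger_gap: 0.0145
```

```bash
python3 - <<'E'
from h import *
from plant import viewer
go([.4822,.2607,.0968],84.5)
for n in("scene","wrist"):
    d=viewer.capture(n);pickle.dump(d,open(n+"12.pkl","wb"))
s=load("scene12")
q=cloud(s)[200:250,360:410].reshape(-1,3);p=q[(q[:,2]>.12)&(q[:,2]<.142)];print(len(p),p.min(0),p.max(0))
cv2.imwrite("pics/s12c.png",cv2.resize(s["color"][180:300,320:450],None,fx=6,fy=6,interpolation=cv2.INTER_CUBIC))
cv2.imwrite("pics/s12r.png",cv2.resize(s["color"][90:190,180:290],None,fx=6,fy=6,interpolation=cv2.INTER_CUBIC))
E
```

```text
now [0.4811 0.261  0.1848] zang 84.53 x [-7.e-04 -8.e-04 -1.e+00] t 11.5 F [-0.11 -0.12 -1.79] gap 0.014471763367822315
shift(start tool) [ 0.088  -0.0012 -0.0001] shift(goal tool) [ 0.088  -0.0011 -0.0002] rv [ 0.0005 -0.0009 -0.0006]
157 [0.46496299 0.24832988 0.12682531] [0.48988306 0.27344945 0.14129942]
```

View pics/s12c.png

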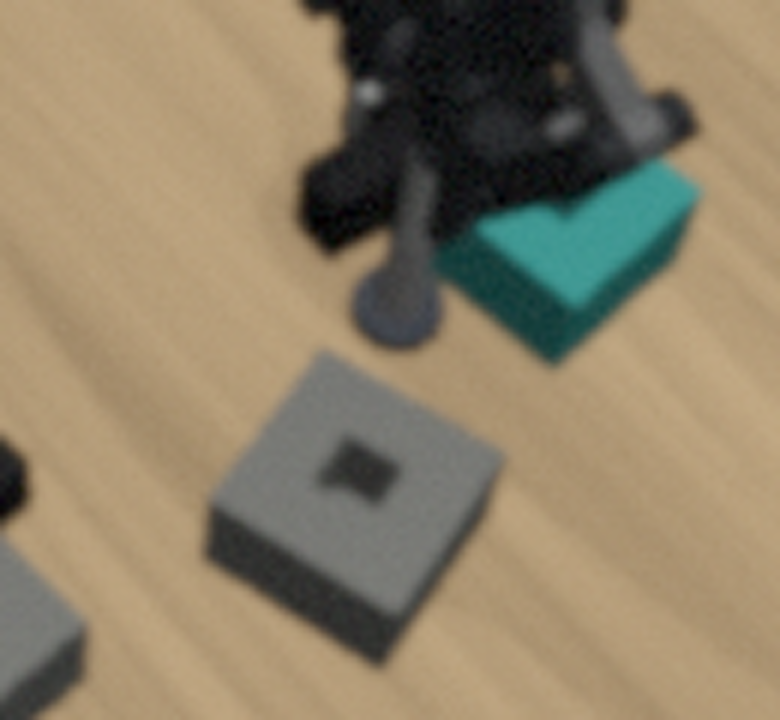

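View pics/s12r.png

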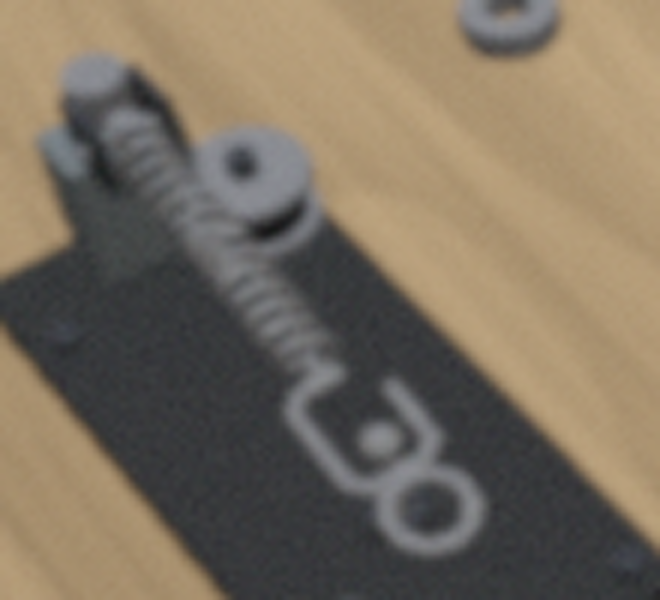

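The spring remains hooked (post head at crop (380,437) inside the window against the bar). The puller hangs over its stand, with the collar at crop (397,303). The hole (358,472) appears slightly clipped on its near side, so I'll use the stand's top corners.

```bash
python3 - <<'E'
from h import *
s=load("scene12")
f=lambda u,v:(320+(u+.5)/6-.5,180+(v+.5)/6-.5)
C=np.array([ray(s,*f(u,v),.04) for u,v in((322,352),(503,460),(397,612),(210,500))]);print(C.mean(0),[np.linalg.norm(C[i]-C[i-1]).round(4) for i in range(4)])
print("hole",ray(s,*f(358,472),.04),"collar",ray(s,*f(397,303),.131))
E
```

```text
[0.47903252 0.26196402 0.04      ] [np.float64(0.0617), np.float64(0.0627), np.float64(0.0599), np.float64(0.0623)]
hole [0.47750618 0.26040347 0.04      ] collar [0.47602725 0.26019282 0.131     ]
```

>>> carry_out(
  commands=[
    [[1,0.03,-0.0015,0.001,0,0,0],[1,0.025,0,0,0,0,0],[1,0.015,0,0,0,0,0],[1,0.01,0,0,0,0,0],[1,0,0,0,0,0,0]],
  ],
)

```text
time_s: 12.22
eef_pos: [0.483, 0.2613, 0.1051]
eef_rot: [0.523, -0.475, 0.524, 0.475]
force: [0.2, -0.3, -1.6]
finger_gap: 0.0143
```

>>> carry_out(
  commands=[
    [[1,0.004,0,0,0,0,0],[1,0.003,0,0,0,0,0],[1,0,0,0,0,0,0]],
  ],
)

```text
time_s: 12.6
eef_pos: [0.483, 0.2615, 0.0983]
eef_rot: [0.523, -0.475, 0.524, 0.475]
force: [0.6, -0.2, -1.1]
finger_gap: 0.0144
```

```bash
python3 - <<'E'
from h import *
from plant import viewer
go([.4822,.2607,.0968],84.5)
s=viewer.capture("scene")
cv2.imwrite("pics/s13c.png",cv2.resize(s["color"][180:300,320:450],None,fx=6,fy=6,interpolation=cv2.INTER_CUBIC))
E
```

```text
now [0.483  0.2615 0.0983] zang 84.46 x [ 1.e-04 -4.e-04 -1.e+00] t 12.6 F [ 0.62 -0.17 -1.06] gap 0.014356882173520425
shift(start tool) [ 0.0015  0.0007 -0.0009] shift(goal tool) [ 0.0015  0.0007 -0.0009] rv [-0.0007 -0.0004  0.0001]
```

View pics/s13c.png

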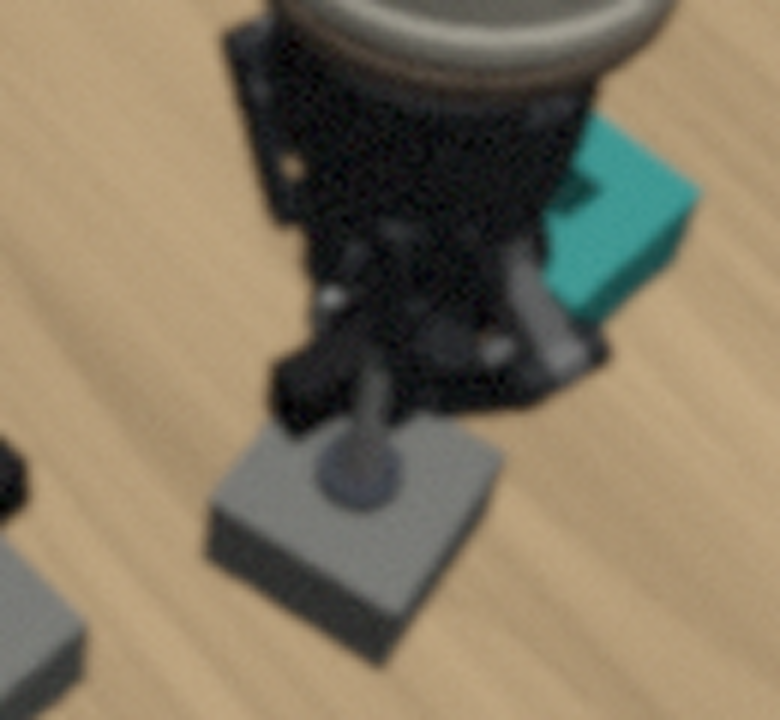

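The pin is in the hole and the collar sits just above the stand's middle at crop (358,470). Lowering 1.5 mm, then releasing. As the pads swing back on opening there is nothing to snag.

>>> carry_out(
  commands=[
    [[1,0.0015,0,0,0,0,0],[1,0,0,0,0,0,0],[0.8,0,0,0,0,0,0],[0.5,0,0,0,0,0,0],[0,0,0,0,0,0,0]],
  ],
  squeeze=30,
)

```text
time_s: 13.28
eef_pos: [0.483, 0.2615, 0.0968]
eef_rot: [0.524, -0.475, 0.524, 0.475]
force: [-0.3, -0.1, 0.1]
finger_gap: 0.0524
```

>>> carry_out(
  commands=[
    [[0,0,0,0,0,0,0],[0,0,0,0,0,0,0],[0,-0.015,0,0,0,0,0],[0,-0.04,0,0,0,0,0],[0,-0.05,0,0,0,0,0]],
  ],
)

```text
time_s: 13.9
eef_pos: [0.4826, 0.2614, 0.2035]
eef_rot: [0.523, -0.475, 0.524, 0.475]
force: [0.2, -0.6, 0.7]
finger_gap: 0.0852
```

>>> carry_out(
  commands=[
    [[0,-0.03,0,0,0,0,0],[0,0,0,0.05,0,0,0],[0,0,0,0.05,0,0,0],[0,0,0,0.05,0,0,0],[0,0,0,0,0,0,0]],
  ],
)

```text
time_s: 14.52
eef_pos: [0.497, 0.4135, 0.2319]
eef_rot: [0.523, -0.476, 0.523, 0.476]
force: [0.6, 0.1, -0.0]
finger_gap: 0.0855
```

```bash
python3 - <<'E'
from h import *
from plant import viewer
go([.4822,.2607,.0968],84.5)
s=viewer.capture("scene");t=viewer.capture("top")
cv2.imwrite("pics/s14.png",s["color"])
cv2.imwrite("pics/s14c.png",cv2.resize(s["color"][80:310,180:440],None,fx=3,fy=3,interpolation=cv2.INTER_CUBIC))
cv2.imwrite("pics/t14.png",t["color"])
for b in((345,210,420,295),):
    p=cloud(s)[b[1]:b[3],b[0]:b[2]].reshape(-1,3);hi=p[(p[:,2]>.12)&(p[:,2]<.14)].astype(np.float32);print(cv2.minAreaRect(hi[:,:2]*1000),np.median(hi[:,2]),np.histogram(p[:,2],np.arange(0,.2,.02))[0])
q=cloud(s)[155:195,225:275].reshape(-1,3);p=q[(q[:,2]>.03)&(q[:,2]<.08)];
k=p[p[:,1]>-.055];print("eye z",np.median(k[:,2]),k.min(0),k.max(0))
E
```

```text
now [0.497  0.4135 0.2319] zang 84.61 x [-3.e-04 -2.e-04 -1.e+00] t 14.525 F [ 0.63  0.15 -0.01] gap 0.08551888712921689
shift(start tool) [ 0.1351  0.0004 -0.1535] shift(goal tool) [ 1.351e-01  1.000e-04 -1.535e-01] rv [ 0.0019 -0.0002 -0.0003]
((479.27508544921875, 261.5864562988281), (16.114166259765625, 69.99586486816406), 84.17041778564453) 0.124959245 [1384 1233  446   41   24  202  402    0    0]
eye z 0.039883009708162 [ 0.53913399 -0.05498664  0.03259369] [ 0.60764328 -0.01259619  0.04822343]
```

View pics/s14c.png

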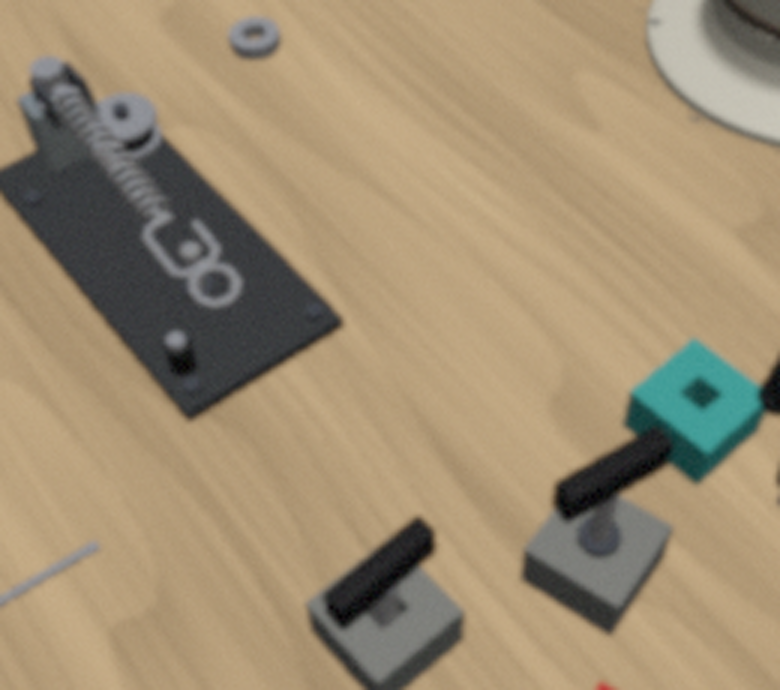

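View pics/t14.png

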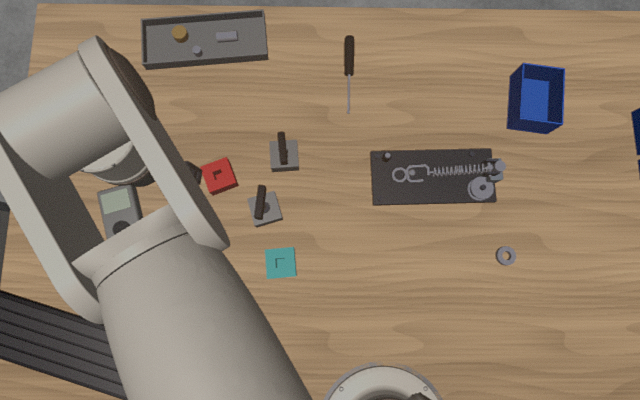

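The spring is hooked, with its eye at a height of 0.040. The puller stands upright in its grey stand (bar at top pixel (261,202), top height 0.125 as at the start), and the gripper is clear.

```bash
python3 -c "
from plant import manip
print(manip.hand_in())"
```

```text
the job is handed in; nothing more can be done
None
```

The spring is hooked on the anchor post and the puller is back in its own grey stand, released and upright. I handed the job in at about 14.6 s of the 53 s allowed.

- **Hooking:** I put the puller's pin in the eye and pulled until the hook window was centred over the post. I then pressed down to about 40 mm, eased back until the cross-bar caught, and lifted the pin out.
- **Spring check:** In the last pictures the cross-bar is still caught on the post under its head. The eye is about 40 mm above the bench, as expected for a hooked spring.
- **Puller check:** The bar is within 1 mm of where it stood at the start, and the gripper is open and clear of everything.
- **Forces:** The readings I took showed at most about 5.4 N at the wrist. No check failed. The scene and top cameras disagreed by 2–5 mm on the eye's position, which was well inside the clearances.

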